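# Put mirror-image brackets away behind bypass doors

## Task

Put all the angle brackets lying on the bench away in the parts cabinet: the left-hand ones (toe pointing left when you look along the arm towards the toe end, rib up) in its left bay and the right-hand ones in its right bay. The two doors bypass each other, so only one bay can be open at a time: slide a door past its neighbour to uncover a bay, load it, then do the other. Finish with every bracket lying in its bay and both doors fully shut.

Things in the scene. Friction and masses are not known exactly. Their poses are not given: they have to be found in the camera images.
- cabinet: Low grey parts cabinet, fixed to the bench, 211 deep (own x, front to -x), 384 wide (own y, +y = left), its top sloping up away from the front at 6 degrees; back wall 104 high. Origin: bench level, mid-width; front at x -111, back at +100. A centre wall splits it into a left and a right bay behind two bypass doors; a closed ledge runs in front of the bays
- left_bay (a point): Centre of the floor of the left bay, 14 above the bench, axes as the cabinet's. Inside, each bay is 150 deep (x) by 180 wide (y) with upright walls; rim 54 above this floor at the front, 69 at the back (tracks and side cheeks 17 to 20 more). Reached from above while the outer door is slid to the right
- right_bay (a point): The same for the right bay, same size. Reached from above while the inner door is slid to the left, behind the outer door
- outer_door (a joint): Outer (upper-track) aluminium door, 190 wide, m: 0 = shut over the left bay; grows as it slides right (cabinet -y) across the inner door to its stop at 0.178 (left bay open). Stays where left; 1.5 N of friction. The doors and their pulls pass each other freely
- inner_door (a joint): Inner (lower-track) aluminium door, 190 wide, m: 0 = shut over the right bay; grows as it slides left (cabinet +y) behind the outer door to its stop at 0.178 (right bay open). Stays where left; 1.5 N of friction
- outer_door_pull (a point): Centre of the top face of the outer door's pull, a black upright block 40 long (cabinet x) and 16 thick (cabinet y, the slide direction: pinch it across this), 32 above the panel, mid-width of the door; moves with it. Axes as the cabinet's
- inner_door_pull (a point): The same on the inner door's pull, which stands on the door's front strip, in front of the outer door
- left_bracket_1_centre (a point): Centre (26 mm up) of a loose left-hand aluminium bracket, standing rib up on an L-shaped base 8 thick: arm 80 x 26 along own x, 26 x 24 toe at the +x end sticking out left (own +y) as you look along the arm to the toe. Upright rib on the arm's middle line, 9 thick (own y), 60 long (x -32 to 28), top 52 above the base's underside: pinch it there from above. 0.18 kg. May be absent (None)
- left_bracket_2_centre (a point): Centre (26 mm up) of a loose left-hand aluminium bracket, standing rib up on an L-shaped base 8 thick: arm 80 x 26 along own x, 26 x 24 toe at the +x end sticking out left (own +y) as you look along the arm to the toe. Upright rib on the arm's middle line, 9 thick (own y), 60 long (x -32 to 28), top 52 above the base's underside: pinch it there from above. 0.18 kg. May be absent (None)
- right_bracket_1_centre (a point): Centre (26 mm up) of a loose right-hand aluminium bracket, standing rib up on an L-shaped base 8 thick: arm 80 x 26 along own x, 26 x 24 toe at the +x end sticking out right (own -y) as you look along the arm to the toe. Upright rib on the arm's middle line, 9 thick (own y), 60 long (x -32 to 28), top 52 above the base's underside: pinch it there from above. 0.18 kg. May be absent (None)
- right_bracket_2_centre (a point): Centre (26 mm up) of a loose right-hand aluminium bracket, standing rib up on an L-shaped base 8 thick: arm 80 x 26 along own x, 26 x 24 toe at the +x end sticking out right (own -y) as you look along the arm to the toe. Upright rib on the arm's middle line, 9 thick (own y), 60 long (x -32 to 28), top 52 above the base's underside: pinch it there from above. 0.18 kg. May be absent (None)

How it is judged:
On the way, in this order (a step that is already met when the one before it is completed fails the run):
1. one of the doors has been slid at least 140 mm past its neighbour (value of joint any of outer_door, inner_door above 0.14 m), for 0.1 s.
2. every bracket lies in the bay of its hand (x of left_bracket_1_centre in the frame of left_bay between -0.075 and 0.075 m and y of left_bracket_1_centre in the frame of left_bay between -0.09 and 0.09 m and z of left_bracket_1_centre in the frame of left_bay between -0.01 and 0.05 m and x of left_bracket_2_centre in the frame of left_bay between -0.075 and 0.075 m and y of left_bracket_2_centre in the frame of left_bay between -0.09 and 0.09 m and z of left_bracket_2_centre in the frame of left_bay between -0.01 and 0.05 m and x of right_bracket_1_centre in the frame of right_bay between -0.075 and 0.075 m and y of right_bracket_1_centre in the frame of right_bay between -0.09 and 0.09 m and z of right_bracket_1_centre in the frame of right_bay between -0.01 and 0.05 m and x of right_bracket_2_centre in the frame of right_bay between -0.075 and 0.075 m and y of right_bracket_2_centre in the frame of right_bay between -0.09 and 0.09 m and z of right_bracket_2_centre in the frame of right_bay between -0.01 and 0.05 m), for 0.2 s.
At the end, for the whole second after the job is handed in: Every bracket present is inside the bay of its hand (left-hand in the left bay, right-hand in the right: centre within the bay's inner walls and less than 50 mm above its floor); both doors are within 10 mm of fully shut (all of step 2 and value of joint each of outer_door, inner_door below 0.01 m); the robot touches nothing.
Of left_bracket_1, left_bracket_2, right_bracket_1, right_bracket_2 only 3 to 4 are there at a start; the rules pass over those that are not, and their reading is None.
At some moment in a run one of left_bracket_1, left_bracket_2, right_bracket_1, right_bracket_2 may be knocked a few centimetres aside while the robot is not near it.
Once in a run the grip may slacken for a moment while it holds something.
It also fails if it takes over 210 s, if anything falls off the work surface, if the arm or the gripper's body presses on something with over 40 N, if the wrist force passes 120 N, or if a joint passes its speed limit or range.

## Robot

A 7-joint arm with a two-finger parallel gripper is mounted at the origin on the work surface; the furniture and walls round the work are solid. World frame = base frame: x ahead of the robot, y to its left, z up, the work surface at z = 0. Lengths are in m, angles in rad, forces in N, time in s.
With the tool pointing down it reaches from about 0.4 to 0.875 m from the base axis. Payload 4.4 kg.
Tool frame: the origin (TCP) lies between the finger pads; the fingertips stand 11 mm ahead of it and the grasp point (between the pads) lies 8 mm behind it; z points along the fingers, y is the line along which they close (so a half turn about z gives the same grasp; the last joint's range is limited). The gripper opens to 85 mm and grips with 20 to 120 N. Pads are 22 mm wide; open, the fingers measure 114 mm over their backs; the gripper's body (76 mm by 85 mm) begins 54 mm behind the grasp point. The pads swing forward as they close: fully open they stand 13 mm farther back than shut.
Start: joints at [1.163, 0.628, 0.038, 1.517, -0.027, 0.996, -0.02], TCP at [0.218, -0.612, 0.242] pointing down, gripper open.
Joint ranges: [-3.06, 3.06], [-0.37, 2.12], [-1.25, 1.32], [0.18, 2.47], [-1.1, 4.24], [0.23, 1.98], [-2.94, 2.94]. Speed limits (rad/s): [2.57, 2.57, 3.14, 3.14, 3.14, 3.14, 3.14].

## Interface

Orientations are given as a unit quaternion [x, y, z, w].
In Python, from workcell import manip, cams, order gives the robot as it stands.
- The arm moves only by the shell command python3 -m inch 'ROWS' [FORCE]. ROWS is JSON, a list that holds one entry, the list of rows, each a list of 7 numbers: the turn, a rotation vector about the tool's x, y, z in degrees, then the shift along the tool's x, y, z in cm, then the gripper command: -1 is fully open, 1 is shut, values between are in proportion. A call has 1 to 12 rows; each row shifts and turns the commanded pose from where the row before left it, along the tool's axes as they then stand; what a row does not reach is not made up. A row lasts 1/10 s, in which the tool goes at most 50 mm and 8.59 degrees, less where a joint would pass 70% of its speed; a pose out of reach is approached as far as the arm can. A call is refused whole if a number of a shift passes 5 or a number of a turn 8.59, either way. A call with a gripper value outside its range is refused whole. The fingers move at their own pace and stop on an object; FORCE is the grip in N (left out, the last holds). Time passes only in rows, so rows that do not move let the fingers close. It gives the time, the measured TCP pose, the force, the opening and the grip force at its end, in the units of the state.
- manip.observe(): the state, without advancing time (a new reading comes with each control period).
- cams.snapshot(name): name is "scene" or "top"; returns a dict with "frame" (480x640x3 uint8, blue, green, red), "fx", "fy", "cx", "cy" (pixels), "distortion" ([k1, k2, p1, p2, k3] as OpenCV has them; the pictures are not rectified), "T" (4x4, takes a point from camera to world coordinates). Camera axes: x right, y up, looking along -z (the intrinsics and any distortion apply to the point x, -y, -z); pixel columns grow to the right and rows downward; lengths in m; the calibration is good to about 2 mm. A picture is of the moment at which its call begins. There is no depth.
- order.finish_job(): hands the job in; it is judged then, once.
The state is a dict: "clock": time; "joint_positions": joint angles; "qvel": joint speeds; "joint_efforts": joint torques, N m; "tcp_pos": TCP position; "ee_rot": TCP orientation; "ft_force": force on the tool from outside, world axes, zero at the start; "moment": the same for the moment, N m; "finger_gap": opening from 0.0 (shut) to 1.0 (fully open); "grip_force": force on a finger pad.
Only numpy, scipy, OpenCV 4.12 (cv2) and the standard library are available. Lean on these libraries where they do the work, as an engineer would, in place of code of your own. Each camera call takes 0.05 s, during which the arm holds its last target. There are 200 camera calls.

## Working session

There is one attempt and no reset: what is moved stays moved. The work goes in short steps, Python scripts to look and compute and a shell command to move; the robot and the scene stay as the last step left them, time stands still between calls to the robot, and variables do not carry over. Pictures are saved under pics/ and viewed, at most 14 in all, crops included, and the job is handed in when it is done.

```bash
ls; mkdir -p pics; python3 - <<'E'
from workcell import manip,cams
import cv2
o=manip.observe(); print(o['clock'],o['tcp_pos'],o['ee_rot'],o['finger_gap'])
for n in("scene","top"):
    s=cams.snapshot(n); cv2.imwrite(f"pics/{n}0.png",s["frame"]); print(n,s["fx"],s["cx"],s["cy"],s["distortion"],s["T"])
E
```

```text
pics
0.0 [ 0.21767103 -0.61182392  0.24135155] [ 9.85434489e-01  1.70052743e-01 -1.86007891e-04 -9.47783409e-04] 1.001122979733998
scene 550.5376499762374 325.4376608102462 234.20426413629133 [-0.06717796  0.          0.          0.          0.        ] [[-0.89948718  0.33101472 -0.28522286  0.17745139]
 [-0.43686108 -0.6683267   0.60207293  0.60953655]
 [ 0.00867295  0.66615964  0.74575875  0.94434893]
 [ 0.          0.          0.          1.        ]]
top 452.79422700570245 322.5920217358859 240.82485686271346 [-0.10030057  0.          0.          0.          0.        ] [[-7.70974956e-03  9.87515347e-01 -1.57334038e-01  3.85820196e-01]
 [-9.99968100e-01 -7.94221339e-03 -8.48856312e-04 -5.38928797e-02]
 [-2.08783914e-03  1.57322474e-01  9.87545077e-01  9.29942336e-01]
 [ 0.00000000e+00  0.00000000e+00  0.00000000e+00  1.00000000e+00]]
```

View pics/scene0.png

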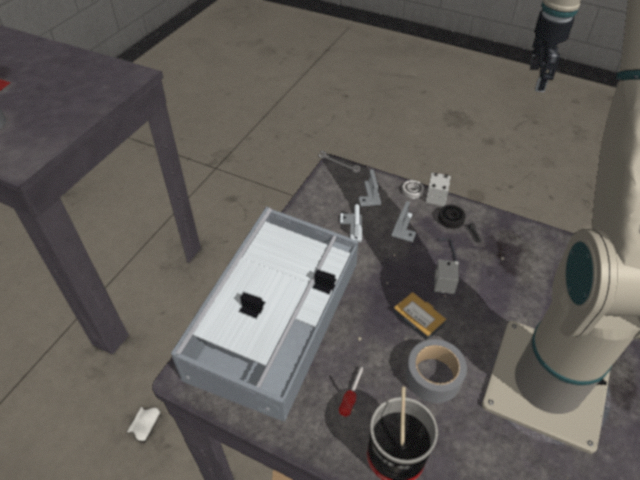

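View pics/top0.png

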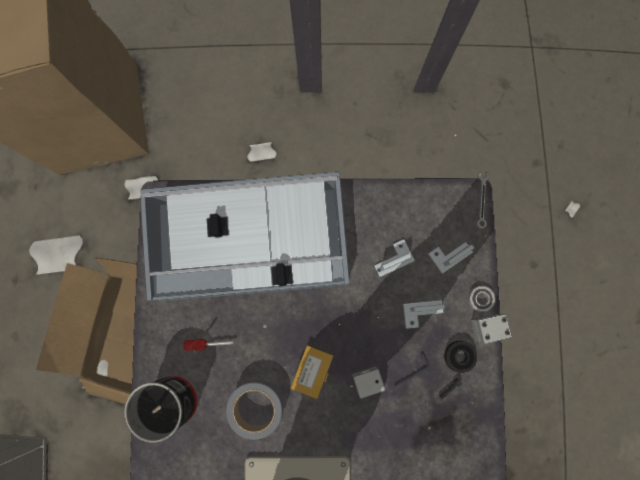

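The cabinet is at the upper left of the top view, px (143–345, 175–298). Both doors are slightly ajar, with pulls at about (218,224) outer and (282,272) inner. There are three brackets, at about (395,258), (452,255) and (423,313). I'll take a closer look at the brackets.

```bash
cat > h.py <<'E'
import numpy as np, cv2
from workcell import manip,cams
from scipy.spatial.transform import Rotation as R
def snap(n,save=None):
    s=cams.snapshot(n)
    if save: cv2.imwrite(f"pics/{save}.png",s["frame"])
    return s
def ray(s,uv):
    K=np.array([[s["fx"],0,s["cx"]],[0,s["fy"],s["cy"]],[0,0,1.]])
    p=cv2.undistortPoints(np.array(uv,float).reshape(-1,1,2),K,np.array(s["distortion"])).reshape(-1,2)
    T=np.array(s["T"]); d=np.c_[p[:,0],-p[:,1],-np.ones(len(p))]@T[:3,:3].T
    return T[:3,3],d
def plane(s,uv,z):
    c,d=ray(s,uv); return c+d*((z-c[2])/d[:,2])[:,None]
def tri(s1,a,s2,b):
    c1,d1=ray(s1,[a]);c2,d2=ray(s2,[b]);d1=d1[0];d2=d2[0]
    t=np.linalg.lstsq(np.c_[d1,-d2],c2-c1,rcond=None)[0]
    p,q=c1+d1*t[0],c2+d2*t[1]; return (p+q)/2,np.linalg.norm(p-q)
def proj(s,P):
    K=np.array([[s["fx"],0,s["cx"]],[0,s["fy"],s["cy"]],[0,0,1.]])
    T=np.linalg.inv(np.array(s["T"])); q=np.atleast_2d(P)@T[:3,:3].T+T[:3,3]
    q=q*[1,-1,-1]
    return cv2.projectPoints(q,np.zeros(3),np.zeros(3),K,np.array(s["distortion"]))[0].reshape(-1,2)
def st():
    o=manip.observe(); r=R.from_quat(o['ee_rot'])
    print('t',round(o['clock'],2),'p',np.round(o['tcp_pos'],4),'R',np.round(r.as_matrix(),3).tolist(),'F',np.round(o['ft_force'],1),'gap',round(o['finger_gap'],3),'g',round(o['grip_force'],1))
    return np.array(o['tcp_pos']),r
E
python3 - <<'E'
import cv2,numpy as np
t=cv2.imread('pics/top0.png');s=cv2.imread('pics/scene0.png')
a=cv2.resize(t[230:335,365:485],None,fx=5,fy=5,interpolation=cv2.INTER_CUBIC)
cv2.imwrite('pics/c1.png',a)
b=cv2.resize(t[170:305,135:355],None,fx=3.5,fy=3.5,interpolation=cv2.INTER_CUBIC)
cv2.imwrite('pics/c2.png',b)
E
```

```text
(no output)
```

View pics/c1.png

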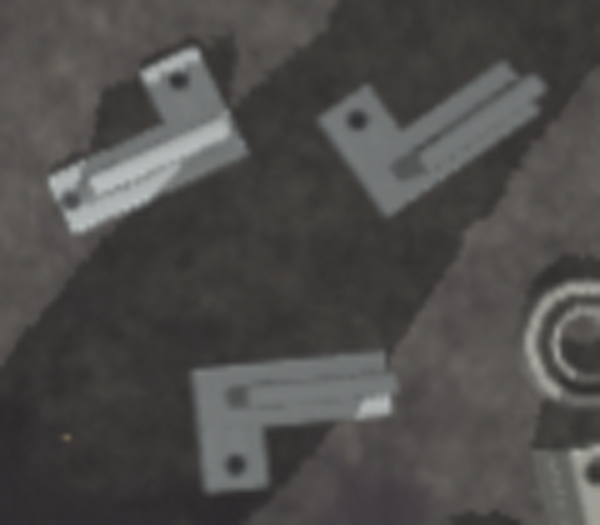

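View pics/c2.png

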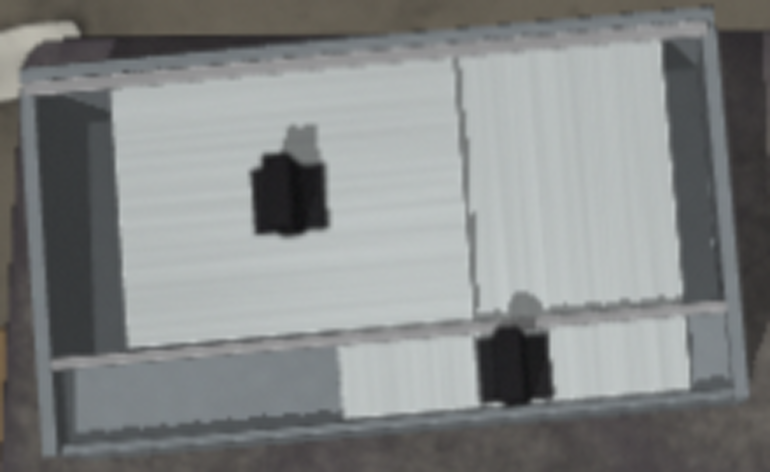

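```bash
python3 - <<'E'
from h import *
s=snap("top");
cr=lambda pts,o,f:(np.array(pts,float)+.5)/f-.5+o
for n,(c,t,a) in dict(A=([247,155],[195,47],[75,235]),B=([388,217],[320,118],None),C=([192,370],[205,493],[385,352])).items():
    P=plane(s,cr([c,t]+([a] if a else []),[365,230],5),.008)
    tv=P[1]-P[0]; L=np.linalg.norm(tv); tv/=L
    sg=-1 if n!='B' else 1   # left hand: toe=+y => x = rot(-90)(toe)
    ax=np.array([-sg*tv[1],sg*tv[0],0]) 
    if a: av=P[0]-P[2]; La=np.linalg.norm(av); av/=La; print('armlen',La,'ang',np.degrees([np.arctan2(av[1],av[0]),np.arctan2(ax[1],ax[0])])); ax=av
    print(n,'toe',L,'ctr',P[0]-.04*ax+.013*tv,'yaw',np.degrees(np.arctan2(ax[1],ax[0])))
B=plane(s,cr([[22,75],[712,10]],[135,170],3.5),.104);F=plane(s,cr([[45,455],[747,397]],[135,170],3.5),.082)
print('back',B,np.linalg.norm(B[0]-B[1]),'front',F,np.linalg.norm(F[0]-F[1]),np.linalg.norm(B-F,axis=1))
m=B.mean(0)-F.mean(0);w=F[0]-F[1]+B[0]-B[1];print('yaw',np.degrees([np.arctan2(m[1],m[0]),np.arctan2(-w[0],w[1])]),(B.mean(0)+F.mean(0))/2)
# ribs top ends at .052
for n,p in dict(A=[[85,187],[230,125]],B=[[425,165],[543,83]],C=[[245,392],[395,382]]).items():
    P=plane(s,cr(p,[365,230],5),.052);print(n,'rib',P.mean(0),np.linalg.norm(P[0]-P[1]),np.degrees(np.arctan2(*(P[1]-P[0])[1::-1])))
print('pulls', tri(s,cr([290,193],[135,170],3.5),snap("scene"),[251,303]))
print(plane(s,cr([[290,193],[515,363]],[135,170],3.5),.125))
t=cv2.resize(snap("scene")["frame"][150:420,160:460],None,fx=2.6,fy=2.2,interpolation=cv2.INTER_CUBIC);cv2.imwrite('pics/c3.png',t)
E
```

```text
armlen 0.07870956027378737 ang [-65.87653222 -66.17737752]
A toe 0.049349833199434485 ctr [ 0.48557672 -0.1989082   0.008     ] yaw -65.87653221990318
B toe 0.04902978962554086 ctr [ 0.49639996 -0.3247625   0.008     ] yaw 122.72461846914572
armlen 0.07964970442039597 ang [94.4510199  94.40711879]
C toe 0.04950795188015985 ctr [ 0.39270783 -0.25594333  0.008     ] yaw 94.45101990327666
back [[ 0.61677461  0.29427153  0.104     ]
 [ 0.648425   -0.08356079  0.104     ]] 0.37915565619498576 front [[ 0.41092847  0.2788637   0.082     ]
 [ 0.44051278 -0.10020524  0.082     ]] 0.3802216357268865 [0.20759103 0.20973443]
yaw [4.4296391  4.62526035] [0.52916021 0.0973423  0.093     ]
A rib [ 0.48503414 -0.196611    0.052     ] 0.06247568726774017 -67.56585935067274
B rib [ 0.49645405 -0.32676607  0.052     ] 0.05875594057180364 -56.86508152188431
C rib [ 0.39454382 -0.25706477  0.052     ] 0.05881508576742674 -87.09819808839809
pulls (array([0.54930752, 0.14344107, 0.10129094]), np.float64(0.0011710900884204748))
[[0.5451846  0.13799028 0.125     ]
 [0.45593021 0.01998523 0.125     ]]
```

View pics/c3.png

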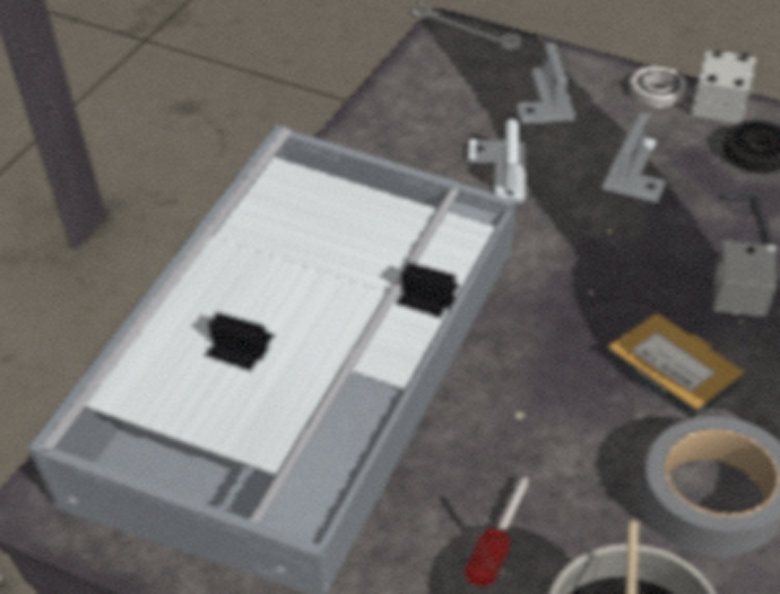

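The top view and this one agree: three brackets standing rib up, A and C left-hand and B right-hand. The measured sizes match the given ones. Next, a contrast-stretched close-up of the pulls.

```bash
python3 - <<'E'
import cv2,numpy as np
t=cv2.imread('pics/top0.png');s=cv2.imread('pics/scene0.png')
f=lambda im,u,v:cv2.resize(np.clip(im[v:v+30,u:u+40].astype(float)*2.5,0,255).astype(np.uint8),(400,300),interpolation=cv2.INTER_CUBIC)
o=np.vstack([np.hstack([f(t,200,205),f(t,265,255)]),np.hstack([f(s,233,288),f(s,305,266)])])
cv2.imwrite('pics/c4.png',o)
E
```

```text
(no output)
```

View pics/c4.png

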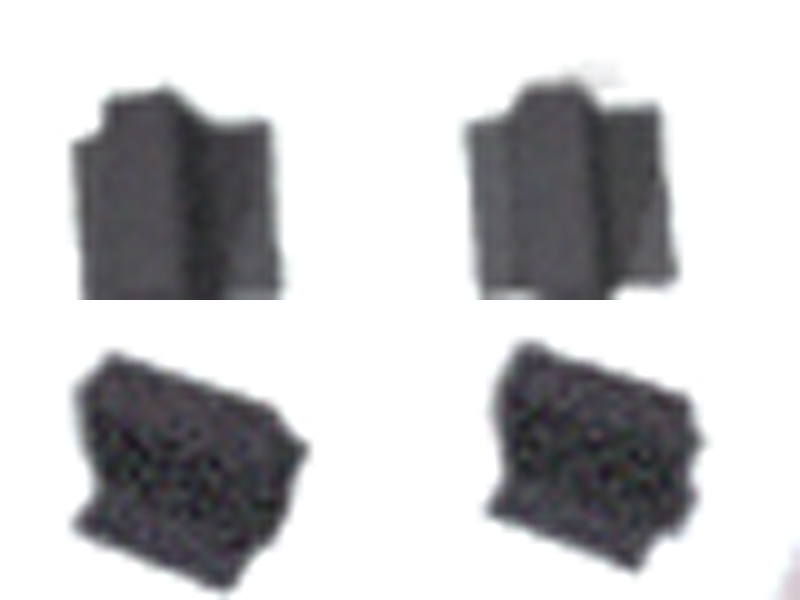

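```bash
python3 - <<'E'
from h import *
a=snap("top");b=snap("scene")
c,s=np.cos(np.radians(4.5)),np.sin(np.radians(4.5)); M=np.array([[c,s],[-s,c]]); O=np.array([.5346,.0977])
for n,p,q,z in(("outer",[214.2,225],[252,299.8],.118),("inner",[280.3,274],[325.5,276.8],.100)):
    P,e=tri(a,p,b,q); print(n,P,e,'cab',M@(P[:2]-O)); Q=plane(a,[p],z)[0]; print('  plane',Q,'cab',M@(Q[:2]-O))
    for dx in(-.02,.02):
        for dy in (-.008,.008):
            w=np.r_[P[:2]+M.T@[dx,dy],P[2]]; print(np.round(proj(a,w)[0],1),np.round(proj(b,w)[0],1),end=' ')
    print()
pt=np.r_[M.T@[-.111,.192]+O,0],np.r_[M.T@[-.111,-.192]+O,0],np.r_[M.T@[-.111,.192]+O,.082]
print(proj(a,pt),proj(b,pt))
st()
E
```

```text
outer [0.54506423 0.14550338 0.11726264] 0.0026874668207688 cab [0.01418258 0.046835  ]
  plane [0.54622966 0.14578332 0.118     ] cab [0.01536639 0.04702265]
[219.3 236. ] [263.1 299.6] [210.6 236.8] [259.3 306.4] [218.2 214.7] [243.5 292.9] [209.7 215.5] [239.5 299.6] 
inner [0.45533069 0.02473836 0.09656938] 0.003968414904370212 cab [-0.08474945 -0.06651733]
  plane [0.45694167 0.0250087  0.1       ] cab [-0.08312223 -0.06637422]
[285.7 285.5] [335.6 276.6] [277.1 286.2] [332.7 282.8] [284.1 263.9] [316.5 270.5] [275.5 264.6] [313.3 276.6] 
[[161.77571726 301.85244894]
 [347.01723436 286.39851057]
 [146.66895962 300.72925525]] [[284.5259537  421.66305537]
 [356.23167964 264.59803029]
 [282.12778796 401.69183529]]
t 0.35 p [ 0.2179 -0.6123  0.2421] R [[0.942, 0.335, -0.0], [0.335, -0.942, 0.0], [-0.0, -0.0, -1.0]] F [ 0.2  1.1 -0.2] gap 1.004 g 0.0
```

```bash
cat >> h.py <<'E'
O=np.array([.5346,.0977]); CY=4.5
def cab(x,y): 
    a=np.radians(CY); return O+[np.cos(a)*x-np.sin(a)*y,np.sin(a)*x+np.cos(a)*y]
def go(*W):
    "print turn [deg, tool] then shift [cm, tool after turn] to each waypoint (x,y,z,yaw of tool x)"
    p,r=st()
    for x,y,z,yaw in W:
        a=np.radians(yaw); g=R.from_matrix(np.array([[np.cos(a),np.sin(a),0],[np.sin(a),-np.cos(a),0],[0,0,-1]]))
        print(' turn',np.round((r.inv()*g).as_rotvec(degrees=True),1),'shift',np.round(g.inv().apply(np.array([x,y,z])-p)*100,2))
        p,r=np.array([x,y,z]),g
E
python3 -c "
from h import *
go((.545,.1455,.22,4.5),(.545,.1455,.104,4.5),(*cab(.014,-.085),.104,4.5))"
```

```text
t 0.35 p [ 0.2179 -0.6123  0.2421] R [[0.942, 0.335, -0.0], [0.335, -0.942, 0.0], [-0.0, -0.0, -1.0]] F [ 0.2  1.1 -0.2] gap 1.004 g 0.0
 turn [-0.   0.  15.1] shift [ 38.56 -72.98   2.21]
 turn [0. 0. 0.] shift [ 0.   0.  11.6]
 turn [0. 0. 0.] shift [-1.000e-02  1.318e+01  0.000e+00]
```

```bash
python3 -m inch '[[[0,0,7.5,0,0,0,-1],[0,0,7.6,0,0,0,-1],[0,0,0,1.93,-3.65,0.11,-1],[0,0,0,1.93,-3.65,0.11,-1],[0,0,0,1.93,-3.65,0.11,-1],[0,0,0,1.93,-3.65,0.11,-1],[0,0,0,1.93,-3.65,0.11,-1],[0,0,0,1.93,-3.65,0.11,-1],[0,0,0,1.93,-3.65,0.11,-1],[0,0,0,1.93,-3.65,0.11,-1],[0,0,0,1.93,-3.65,0.11,-1],[0,0,0,1.93,-3.65,0.11,-1]]]'
python3 -m inch '[[[0,0,0,1.93,-3.65,0.11,-1],[0,0,0,1.93,-3.65,0.11,-1],[0,0,0,1.93,-3.65,0.11,-1],[0,0,0,1.93,-3.65,0.11,-1],[0,0,0,1.93,-3.65,0.11,-1],[0,0,0,1.93,-3.65,0.11,-1],[0,0,0,1.93,-3.65,0.11,-1],[0,0,0,1.93,-3.65,0.11,-1],[0,0,0,1.93,-3.65,0.11,-1],[0,0,0,1.93,-3.65,0.11,-1],[0,0,0,0,0,0,-1],[0,0,0,0,0,0,-1]]]'
python3 -c "
from h import *
go((.545,.1455,.22,4.5),(.545,.1455,.104,4.5))"
```

```text
clock: 1.55
tcp_pos: [0.3824, -0.232, 0.2316]
ee_rot: [0.999, 0.039, 0.0, 0.0]
ft_force: [0.4, 0.1, -0.5]
finger_gap: 0.998
grip_force: 0.0
clock: 2.75
tcp_pos: [0.5455, 0.1465, 0.22]
ee_rot: [0.999, 0.04, -0.0, 0.0]
ft_force: [-0.4, -0.4, -0.6]
finger_gap: 0.999
grip_force: 0.0
t 2.75 p [0.5455 0.1465 0.22  ] R [[0.997, 0.081, -0.001], [0.081, -0.997, -0.0], [-0.001, 0.0, -1.0]] F [-0.4 -0.4 -0.6] gap 0.999 g 0.0
 turn [0.  0.  0.1] shift [-0.06  0.1  -0.  ]
 turn [0. 0. 0.] shift [ 0.   0.  11.6]
```

Motion tracks well. Next I'll descend, pinch, and stop to check.

```bash
python3 -m inch '[[[0,0,0,0,0.1,3,-1],[0,0,0,0,0,3,-1],[0,0,0,0,0,3,-1],[0,0,0,0,0,2.6,-1],[0,0,0,0,0,0,-1],[0,0,0,0,0,0,0.6],[0,0,0,0,0,0,0.6],[0,0,0,0,0,0,0.8],[0,0,0,0,0,0,1],[0,0,0,0,0,0,1],[0,0,0,0,0,0,1],[0,0,0,0,0,0,1]]]' 25; python3 -c "
from h import *
go((*cab(.014,-.085),.104,4.5));snap('top','t1');"
```

```text
clock: 3.95
tcp_pos: [0.5462, 0.1448, 0.1053]
ee_rot: [0.999, 0.039, 0.001, -0.0]
ft_force: [-1.4, -0.1, 7.3]
finger_gap: 0.184
grip_force: 29.1
t 3.95 p [0.5462 0.1448 0.1053] R [[0.997, 0.078, 0.001], [0.078, -0.997, 0.0], [0.001, -0.0, -1.0]] F [-1.4 -0.1  7.3] gap 0.184 g 29.1
 turn [-0.  -0.1  0. ] shift [-0.13 13.1   0.13]
```

```bash
python3 -m inch '[[[0,0,0,0,1,0,1],[0,0,0,0,1.5,0,1],[0,0,0,0,2,0,1],[0,0,0,0,2,0,1],[0,0,0,0,2,0,1],[0,0,0,0,2,0,1],[0,0,0,0,1.2,0,1],[0,0,0,0,0.6,0,1],[0,0,0,0,0.3,0,1],[0,0,0,0,0,0,1],[0,0,0,0,0,0,1]]]'; python3 -c "
from h import *
go((*cab(.014,-.085),.104,4.5));snap('top','t2');"
```

```text
clock: 5.1
tcp_pos: [0.5564, 0.0183, 0.1052]
ee_rot: [0.999, 0.039, 0.001, 0.0]
ft_force: [-0.5, -0.7, 6.1]
finger_gap: 0.18
grip_force: 29.0
t 5.1 p [0.5564 0.0183 0.1052] R [[0.997, 0.078, 0.002], [0.078, -0.997, -0.0], [0.002, 0.001, -1.0]] F [-0.5 -0.7  6.1] gap 0.18 g 29.0
 turn [ 0.  -0.1 -0. ] shift [-0.15  0.42  0.12]
```

```bash
python3 -m inch '[[[0,0,0,0,0.2,0,1],[0,0,0,0,0.2,0,1],[0,0,0,0,0.2,0,1],[0,0,0,0,0.2,0,1],[0,0,0,0,0,0,1],[0,0,0,0,0,0,1]]]'; python3 -c "
from h import *
st()"
python3 -m inch '[[[0,0,0,0,0,0,-0.5],[0,0,0,0,0,0,-1],[0,0,0,0,0,0,-1],[0,0,0,0,0,0,-1],[0,0,0,0,0,-3,-1],[0,0,0,0,0,-4,-1],[0,0,0,0,0,-4,-1],[0,0,0,0,0,0,-1]]]'; python3 -c "
from h import *
go((.485,-.1975,.20,114.1),(.485,-.1975,.035,114.1));
t=snap('top','t3')['frame'];cv2.imwrite('pics/v3.png',cv2.resize(t[165:345,135:500],None,fx=2.1,fy=2.1))"
```

```text
clock: 5.75
tcp_pos: [0.5569, 0.0112, 0.1052]
ee_rot: [0.999, 0.039, 0.001, -0.0]
ft_force: [-0.5, 0.9, 6.4]
finger_gap: 0.185
grip_force: 29.1
t 5.75 p [0.5569 0.0112 0.1052] R [[0.997, 0.078, 0.002], [0.078, -0.997, 0.0], [0.002, -0.0, -1.0]] F [-0.5  0.9  6.4] gap 0.185 g 29.1
clock: 6.55
tcp_pos: [0.5598, 0.011, 0.2195]
ee_rot: [0.999, 0.039, 0.005, -0.0]
ft_force: [0.5, -0.4, 0.2]
finger_gap: 0.997
grip_force: 0.0
t 6.55 p [0.5598 0.011  0.2195] R [[0.997, 0.078, 0.01], [0.078, -0.997, 0.001], [0.01, 0.0, -1.0]] F [ 0.5 -0.4  0.2] gap 0.997 g 0.0
 turn [   0.6   -0.4 -109.6] shift [-15.98 -15.34   1.95]
 turn [0. 0. 0.] shift [ 0.   0.  16.5]
```

View pics/v3.png

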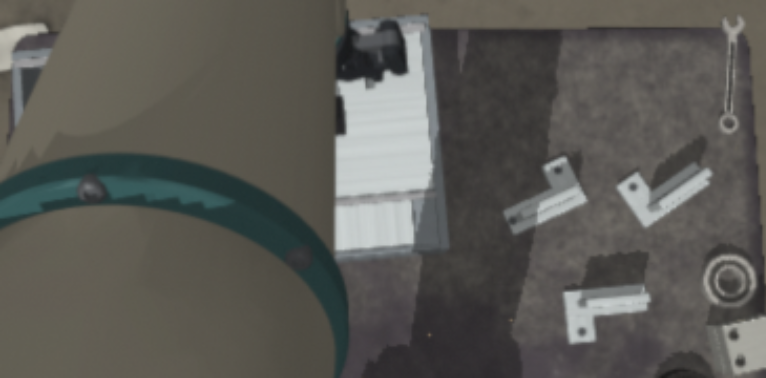

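The outer door is open and the brackets haven't moved. Now to bracket A.

```bash
python3 -m inch '[[[0.1,0,-7.8,0,0,0,-1],[0.1,0,-7.8,0,0,0,-1],[0.1,0,-7.8,0,0,0,-1],[0.1,0,-7.8,0,0,0,-1],[0.1,0,-7.8,0,0,0,-1],[0,0,-7.8,0,0,0,-1],[0,0,-7.8,0,0,0,-1],[0,0,-7.8,0,0,0,-1],[0,0,-7.8,0,0,0,-1],[0,0,-7.8,0,0,0,-1],[0,0,-7.8,0,0,0,-1],[0,0,-7.8,0,0,0,-1]]]'; python3 -m inch '[[[0,0,-8,0,0,0,-1],[0,0,-8,0,0,0,-1],[0,0,0,-2.66,-2.56,0.3,-1],[0,0,0,-2.66,-2.56,0.3,-1],[0,0,0,-2.66,-2.56,0.3,-1],[0,0,0,-2.66,-2.56,0.3,-1],[0,0,0,-2.66,-2.56,0.3,-1],[0,0,0,-2.66,-2.56,0.3,-1],[0,0,0,0,0,0,-1],[0,0,0,0,0,0,-1]]]'; python3 -c "
from h import *
go((.485,-.1975,.20,114.1),(.485,-.1975,.035,114.1))"
```

```text
clock: 7.8
tcp_pos: [0.5553, 0.0109, 0.2129]
ee_rot: [0.653, 0.757, 0.001, -0.005]
ft_force: [0.4, 0.1, -0.5]
finger_gap: 1.0
grip_force: 0.0
clock: 8.8
tcp_pos: [0.48, -0.1978, 0.1938]
ee_rot: [0.545, 0.838, 0.002, -0.005]
ft_force: [0.5, -0.7, 0.3]
finger_gap: 1.004
grip_force: 0.0
t 8.8 p [ 0.48   -0.1978  0.1938] R [[-0.406, 0.914, -0.005], [0.914, 0.406, 0.009], [0.011, -0.001, -1.0]] F [ 0.5 -0.7  0.3] gap 1.004 g 0.0
 turn [-0.1 -0.6 -0.2] shift [-0.18  0.47 -0.62]
 turn [0. 0. 0.] shift [ 0.   0.  16.5]
```

```bash
python3 -m inch '[[[0,-0.6,0,-0.2,0.5,2,-1],[0,0,0,0,0,4,-1],[0,0,0,0,0,4,-1],[0,0,0,0,0,4,-1],[0,0,0,0,0,1.9,-1],[0,0,0,0,0,0,0],[0,0,0,0,0,0,0.6],[0,0,0,0,0,0,0.8],[0,0,0,0,0,0,1],[0,0,0,0,0,0,1],[0,0,0,0,0,0,1],[0,0,0,0,0,0,1]]]' 50; python3 -c "
from h import *
p=cab(.045,.11)
go((.485,-.1975,.20,114.1),(*p,.2,94.5),(*p,.054,94.5))"
```

```text
clock: 10.0
tcp_pos: [0.4868, -0.1976, 0.037]
ee_rot: [0.544, 0.839, -0.001, 0.002]
ft_force: [-1.8, 0.2, 7.7]
finger_gap: 0.096
grip_force: 50.3
t 10.0 p [ 0.4868 -0.1976  0.037 ] R [[-0.408, 0.913, 0.002], [0.913, 0.408, -0.003], [-0.003, 0.001, -1.0]] F [-1.8  0.2  7.7] gap 0.096 g 50.3
 turn [ 0.   0.2 -0. ] shift [  0.09  -0.16 -16.3 ]
 turn [ 0.   0.  19.6] shift [40.04 11.76  0.  ]
 turn [0. 0. 0.] shift [ 0.   0.  14.6]
```

```bash
python3 -m inch '[[[0,0,0,0,0,-2,1],[0,0,0,0,0,-3,1],[0,0,0,0,0,-4,1],[0,0,0,0,0,-4,1],[0,0,0,0,0,-3.3,1],[0,0,6.5,0,0,0,1],[0,0,6.5,0,0,0,1],[0,0,6.6,0,0,0,1],[0,0,0,0,0,0,1]]]'; python3 -c "
from h import *
p=cab(.045,.11)
go((*p,.2,94.5),(*p,.053,94.5))"
```

```text
clock: 10.9
tcp_pos: [0.486, -0.1969, 0.1991]
ee_rot: [0.679, 0.734, -0.001, 0.001]
ft_force: [-0.0, -0.0, -1.9]
finger_gap: 0.09
grip_force: 49.0
t 10.9 p [ 0.486  -0.1969  0.1991] R [[-0.078, 0.997, 0.001], [0.997, 0.078, -0.002], [-0.002, 0.0, -1.0]] F [-0.  -0.  -1.9] gap 0.09 g 49.0
 turn [ 0.   0.1 -0.1] shift [39.99 11.66 -0.09]
 turn [0. 0. 0.] shift [ 0.   0.  14.7]
```

```bash
python3 -m inch '[[[0,0,0,2,0.6,0,1],[0,0,0,4,1.2,0,1],[0,0,0,4,1.2,0,1],[0,0,0,4,1.2,0,1],[0,0,0,4,1.2,0,1],[0,0,0,4,1.2,0,1],[0,0,0,4,1.2,0,1],[0,0,0,4,1.2,0,1],[0,0,0,4,1.2,0,1],[0,0,0,4,1.2,0,1],[0,0,0,2,0.3,0,1],[0,0,0,0,0,0,1]]]'; python3 -c "
from h import *
p=cab(.045,.11)
go((*p,.2,94.5),(*p,.053,94.5))
t=snap('top','t4')['frame'];u=snap('scene','s4')['frame'];cv2.imwrite('pics/v4.png',np.hstack([cv2.resize(t[165:345,135:335],(400,360)),cv2.resize(u[180:420,160:400],(400,360))]))"
```

```text
clock: 12.1
tcp_pos: [0.5708, 0.2163, 0.1982]
ee_rot: [0.676, 0.737, 0.001, -0.001]
ft_force: [-0.8, -0.0, -1.0]
finger_gap: 0.094
grip_force: 54.9
t 12.1 p [0.5708 0.2163 0.1982] R [[-0.087, 0.996, 0.001], [0.996, 0.087, 0.002], [0.002, 0.001, -1.0]] F [-0.8 -0.  -1. ] gap 0.094 g 54.9
 turn [ 0.  -0.1  0.5] shift [-0.54 -0.04 -0.18]
 turn [0. 0. 0.] shift [ 0.   0.  14.7]
```

View pics/v4.png

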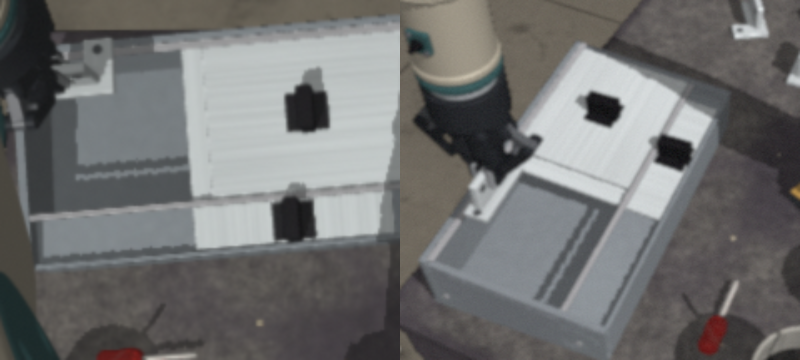

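```bash
python3 -m inch '[[[0,0,0.5,-0.5,-0.3,0.8,1],[0,0,0,0,0,3,1],[0,0,0,0,0,3,1],[0,0,0,0,0,3,1],[0,0,0,0,0,2.5,1],[0,0,0,0,0,1.2,1],[0,0,0,0,0,1,1],[0,0,0,0,0,0,1],[0,0,0,0,0,0,1]]]'; python3 -c "
from h import *
st()"
```

```text
clock: 13.1
tcp_pos: [0.5699, 0.2056, 0.0541]
ee_rot: [0.682, 0.731, 0.0, 0.001]
ft_force: [-0.0, 0.0, -1.7]
finger_gap: 0.093
grip_force: 54.8
t 13.1 p [0.5699 0.2056 0.0541] R [[-0.069, 0.998, 0.002], [0.998, 0.069, -0.001], [-0.001, 0.002, -1.0]] F [-0.   0.  -1.7] gap 0.093 g 54.8
```

```bash
python3 -m inch '[[[0,0,0,0,0,0.2,1],[0,0,0,0,0,0.1,1],[0,0,0,0,0,0,0.6],[0,0,0,0,0,0,0.4],[0,0,0,0,0,0,0.4],[0,0,0,0,0,0,0.4],[0,0,0,0,0,-2,0.4],[0,0,0,0,0,-4,0.4],[0,0,0,0,0,-4,0.4],[0,0,0,0,0,-4,0.4],[0,0,0,0,0,0,-1]]]'; python3 -c "
from h import *
go((.3937,-.2565,.195,94.4),(.3937,-.2565,.036,94.4))"
```

```text
clock: 14.2
tcp_pos: [0.5728, 0.2079, 0.1967]
ee_rot: [0.682, 0.731, 0.005, 0.003]
ft_force: [1.3, 0.0, -0.3]
finger_gap: 0.46
grip_force: 0.0
t 14.2 p [0.5728 0.2079 0.1967] R [[-0.069, 0.998, 0.012], [0.998, 0.069, 0.003], [0.002, 0.012, -1.0]] F [ 1.3  0.  -0.3] gap 0.46 g 0.0
 turn [ 0.7 -0.1 -0.4] shift [-44.93 -21.42   0.17]
 turn [0. 0. 0.] shift [ 0.   0.  15.9]
```

```bash
python3 -m inch '[[[0.7,0,-0.4,-2.8,-1.4,0,-1],[0,0,0,-3.9,-1.85,0,-1],[0,0,0,-3.9,-1.85,0,-1],[0,0,0,-3.9,-1.85,0,-1],[0,0,0,-3.9,-1.85,0,-1],[0,0,0,-3.9,-1.85,0,-1],[0,0,0,-3.9,-1.85,0,-1],[0,0,0,-3.9,-1.85,0,-1],[0,0,0,-3.9,-1.85,0,-1],[0,0,0,-3.9,-1.85,0,-1],[0,0,0,-3.9,-1.85,0,-1],[0,0,0,-3.1,-1.5,0,-1]]]';  python3 -m inch '[[[0,0,0,0,0,0,-1]]]'; python3 -c "
from h import *
go((.3937,-.2565,.195,94.4),(.3937,-.2565,.036,94.4))
t=snap('top','t5')['frame'];u=snap('scene','s5')['frame'];cv2.imwrite('pics/v5.png',np.vstack([np.hstack([cv2.resize(t[165:345,135:335],(400,360)),cv2.resize(u[180:420,160:400],(400,360))]),cv2.resize(u[140:260,320:640],(800,240))]))"
```

```text
clock: 15.4
tcp_pos: [0.3887, -0.2607, 0.1935]
ee_rot: [0.68, 0.733, -0.005, -0.003]
ft_force: [0.1, -0.5, -0.0]
finger_gap: 0.999
grip_force: 0.0
clock: 15.5
tcp_pos: [0.3873, -0.2634, 0.1931]
ee_rot: [0.683, 0.731, -0.006, -0.003]
ft_force: [-0.2, 0.6, 0.1]
finger_gap: 1.0
grip_force: 0.0
t 15.5 p [ 0.3873 -0.2634  0.1931] R [[-0.067, 0.998, -0.013], [0.998, 0.067, -0.005], [-0.004, -0.013, -1.0]] F [-0.2  0.6  0.1] gap 1.0 g 0.0
 turn [-0.7  0.2 -0.5] shift [ 0.64  0.7  -0.19]
 turn [0. 0. 0.] shift [ 0.   0.  15.9]
```

View pics/v5.png

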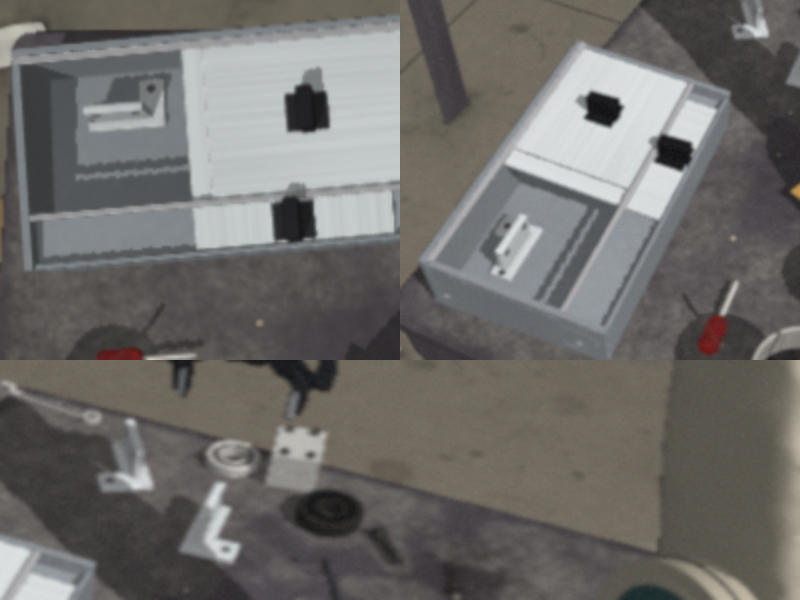

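Bracket A lies in the left bay, in the back part at crop (125,110). Bracket C hasn't moved. Grasping C.

```bash
python3 -m inch '[[[-0.7,0.2,-0.5,0.6,0.7,2,-1],[0,0,0,0,0,4,-1],[0,0,0,0,0,4,-1],[0,0,0,0,0,4,-1],[0,0,0,0,0,1.6,-1],[0,0,0,0,0,0,0],[0,0,0,0,0,0,0.6],[0,0,0,0,0,0,0.8],[0,0,0,0,0,0,1],[0,0,0,0,0,0,1],[0,0,0,0,0,0,1],[0,0,0,0,0,0,1]]]' 50; python3 -c "
from h import *
p=cab(-.008,.11)
go((.3937,-.2565,.20,94.4),(*p,.2,94.5),(*p,.055,94.5))"
```

```text
clock: 16.8
tcp_pos: [0.3963, -0.2516, 0.0377]
ee_rot: [0.676, 0.736, 0.001, -0.0]
ft_force: [-0.4, 1.1, 1.8]
finger_gap: 0.091
grip_force: 52.9
t 16.8 p [ 0.3963 -0.2516  0.0377] R [[-0.085, 0.996, 0.001], [0.996, 0.085, 0.002], [0.001, 0.001, -1.0]] F [-0.4  1.1  1.8] gap 0.091 g 52.9
 turn [ 0.1 -0.1  0.5] shift [ -0.47  -0.3  -16.23]
 turn [ 0.   0.  -0.1] shift [45.21 16.03  0.  ]
 turn [0. 0. 0.] shift [ 0.   0.  14.5]
```

```bash
python3 -m inch '[[[0,0,0,0,0,-2,1],[0,0,0,0,0,-3,1],[0,0,0,0,0,-4,1],[0,0,0,0,0,-4,1],[0,0,0,0,0,-3.2,1],[0,0,0,2,0.7,0,1],[0,0,0,3.5,1.2,0,1],[0,0,0,3.9,1.4,0,1],[0,0,0,3.9,1.4,0,1],[0,0,0,3.9,1.4,0,1],[0,0,0,3.9,1.4,0,1],[0,0,0,3.9,1.4,0,1]]]'; python3 -m inch '[[[0,0,0,3.9,1.4,0,1],[0,0,0,3.9,1.4,0,1],[0,0,0,3.9,1.4,0,1],[0,0,0,3.9,1.4,0,1],[0,0,0,3,0.8,0,1],[0,0,0,0,0,0,1],[0,0,0,0,0,0,1]]]'; python3 -c "
from h import *
p=cab(-.008,.11)
go((*p,.2,94.5),(*p,.055,94.5))"
```

```text
clock: 18.0
tcp_pos: [0.4635, 0.0064, 0.1997]
ee_rot: [0.676, 0.737, 0.001, -0.0]
ft_force: [0.8, -0.2, -1.8]
finger_gap: 0.091
grip_force: 52.2
clock: 18.7
tcp_pos: [0.5108, 0.1961, 0.1997]
ee_rot: [0.676, 0.737, 0.0, -0.001]
ft_force: [-0.2, -0.5, -2.5]
finger_gap: 0.095
grip_force: 52.2
t 18.7 p [0.5108 0.1961 0.1997] R [[-0.087, 0.996, -0.001], [0.996, 0.087, 0.001], [0.001, -0.001, -1.0]] F [-0.2 -0.5 -2.5] gap 0.095 g 52.2
 turn [-0.  -0.1  0.5] shift [ 1.01  0.8  -0.03]
 turn [0. 0. 0.] shift [ 0.   0.  14.5]
```

```bash
python3 -m inch '[[[0,0,0.5,1,0.8,0.5,1],[0,0,0,0,0,3,1],[0,0,0,0,0,3,1],[0,0,0,0,0,3,1],[0,0,0,0,0,2.5,1],[0,0,0,0,0,1.2,1],[0,0,0,0,0,1,1],[0,0,0,0,0,0,1],[0,0,0,0,0,0,1]]]'; python3 -c "
from h import *
st()"
```

```text
clock: 19.6
tcp_pos: [0.5194, 0.2068, 0.0589]
ee_rot: [0.68, 0.733, 0.001, -0.0]
ft_force: [-0.6, 0.7, -1.3]
finger_gap: 0.092
grip_force: 52.1
t 19.6 p [0.5194 0.2068 0.0589] R [[-0.076, 0.997, 0.002], [0.997, 0.076, 0.002], [0.002, 0.002, -1.0]] F [-0.6  0.7 -1.3] gap 0.092 g 52.1
```

```bash
python3 -m inch '[[[0,0,0,0,0,0.4,1],[0,0,0,0,0,0.2,1],[0,0,0,0,0,0,1],[0,0,0,0,0,0,0.6],[0,0,0,0,0,0,0.4],[0,0,0,0,0,0,0.4],[0,0,0,0,0,0,0.4],[0,0,0,0,0,-2,0.4],[0,0,0,0,0,-4,0.4],[0,0,0,0,0,-4,0.4],[0,0,0,0,0,-4,0.4],[0,0,0,0,0,-2,0.4]]]'; python3 -c "
from h import *
p=cab(.016,-.088)
go((*p,.22,4.5),(*p,.104,4.5))
t=snap('scene','s6')['frame'];cv2.imwrite('pics/v6.png',cv2.resize(t[180:420,160:460],None,fx=2,fy=2))"
```

```text
clock: 20.8
tcp_pos: [0.5199, 0.2072, 0.2158]
ee_rot: [0.68, 0.734, 0.003, 0.001]
ft_force: [0.6, 0.8, 0.0]
finger_gap: 0.299
grip_force: 0.0
t 20.8 p [0.5199 0.2072 0.2158] R [[-0.076, 0.997, 0.005], [0.997, 0.076, 0.004], [0.004, 0.005, -1.0]] F [0.6 0.8 0. ] gap 0.299 g 0.0
 turn [ 0.1 -0.4 89.9] shift [ 2.21 19.83 -0.42]
 turn [0. 0. 0.] shift [ 0.   0.  11.6]
```

View pics/v6.png

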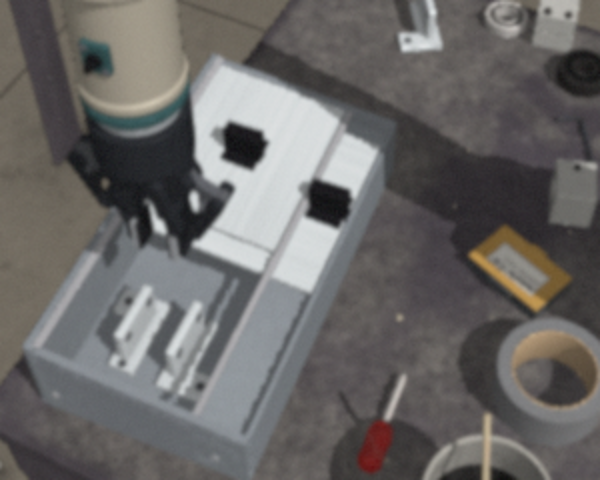

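Both left-hand brackets stand in the left bay. Now to shut the outer door.

```bash
python3 -m inch '[[[0,0,7.5,0,0,0,-1],[0,0,7.5,0,0,0,-1],[0,0,7.5,0,0,0,-1],[0,0,7.5,0,0,0,-1],[0,0,7.5,0,0,0,-1],[0,0,7.5,0,0,0,-1],[0,0,7.5,0,0,0,-1],[0,0,7.5,0,0,0,-1],[0,0,7.5,0,0,0,-1],[0,0,7.5,0,0,0,-1],[0,0,7.5,0,0,0,-1],[0,0,7.5,0,0,0,-1]]]'; python3 -m inch '[[[0,-0.4,0,0.4,3.5,0,-1],[0,0,0,0.4,3.5,0,-1],[0,0,0,0.4,3.5,0,-1],[0,0,0,0.4,3.5,0,-1],[0,0,0,0.4,3.5,0,-1],[0,0,0,0.2,2.3,0,-1],[0,0,0,0,0,0,-1],[0,0,0,0,0,0,-1]]]'; python3 -c "
from h import *
p=cab(.016,-.088)
go((*p,.22,4.5),(*p,.104,4.5))"
```

```text
clock: 22.05
tcp_pos: [0.5183, 0.2062, 0.2118]
ee_rot: [0.999, 0.036, 0.0, -0.001]
ft_force: [0.2, -0.2, 0.3]
finger_gap: 1.0
grip_force: 0.0
clock: 22.85
tcp_pos: [0.5554, 0.0106, 0.2114]
ee_rot: [0.999, 0.038, -0.004, -0.001]
ft_force: [-0.7, 0.9, -0.2]
finger_gap: 0.998
grip_force: 0.0
t 22.85 p [0.5554 0.0106 0.2114] R [[0.997, 0.075, -0.007], [0.075, -0.997, 0.002], [-0.007, -0.002, -1.0]] F [-0.7  0.9 -0.2] gap 0.998 g 0.0
 turn [-0.1  0.4 -0.2] shift [ 0.21 -0.05 -0.86]
 turn [0. 0. 0.] shift [ 0.   0.  11.6]
```

```bash
python3 -m inch '[[[0,0.4,0,0.2,0,2,-1],[0,0,0,0,0,3.5,-1],[0,0,0,0,0,3.5,-1],[0,0,0,0,0,1.7,-1],[0,0,0,0,0,0,-1],[0,0,0,0,0,0,0.6],[0,0,0,0,0,0,0.6],[0,0,0,0,0,0,0.8],[0,0,0,0,0,0,1],[0,0,0,0,0,0,1],[0,0,0,0,0,0,1],[0,0,0,0,0,0,1]]]' 30;python3 -m inch '[[[0,0,0,0,-1,0,1],[0,0,0,0,-2,0,1],[0,0,0,0,-2.5,0,1],[0,0,0,0,-2.5,0,1],[0,0,0,0,-2.5,0,1],[0,0,0,0,-2.5,0,1],[0,0,0,0,-2,0,1],[0,0,0,0,-1,0,1],[0,0,0,0,-0.5,0,1],[0,0,0,0,-0.3,0,1],[0,0,0,0,0,0,1],[0,0,0,0,0,0,1]]]'; python3 -c "
from h import *
go((*cab(.014,.093),.104,4.5))"
```

```text
clock: 24.05
tcp_pos: [0.558, 0.011, 0.1055]
ee_rot: [0.999, 0.038, 0.001, -0.001]
ft_force: [-0.8, -0.5, 6.0]
finger_gap: 0.18
grip_force: 32.4
clock: 25.25
tcp_pos: [0.5445, 0.1787, 0.1056]
ee_rot: [0.999, 0.039, 0.0, -0.001]
ft_force: [-2.1, 1.4, 6.0]
finger_gap: 0.178
grip_force: 32.4
t 25.25 p [0.5445 0.1787 0.1056] R [[0.997, 0.077, 0.0], [0.077, -0.997, 0.002], [0.001, -0.002, -1.0]] F [-2.1  1.4  6. ] gap 0.178 g 32.4
 turn [-0.1 -0.  -0.1] shift [-0.22 -1.3   0.16]
```

Creep to the stop, watching force.

```bash
python3 -m inch '[[[0,0,0,0,-0.3,0,1],[0,0,0,0,-0.3,0,1],[0,0,0,0,-0.2,0,1],[0,0,0,0,0,0,1],[0,0,0,0,0,0,1]]]'; python3 -m inch '[[[0,0,0,0,-0.2,0,1],[0,0,0,0,-0.2,0,1],[0,0,0,0,-0.1,0,1],[0,0,0,0,0,0,1],[0,0,0,0,0,0,1]]]'; python3 -c "
from h import *
go((*cab(.014,.093),.104,4.5))"
```

```text
clock: 25.75
tcp_pos: [0.5439, 0.1861, 0.1056]
ee_rot: [0.999, 0.038, 0.0, -0.001]
ft_force: [-2.1, 0.2, 4.6]
finger_gap: 0.182
grip_force: 32.4
clock: 26.25
tcp_pos: [0.5437, 0.1882, 0.1055]
ee_rot: [0.999, 0.037, -0.0, 0.001]
ft_force: [-1.7, -6.1, 6.9]
finger_gap: 0.186
grip_force: 32.7
t 26.25 p [0.5437 0.1882 0.1055] R [[0.997, 0.075, -0.0], [0.075, -0.997, -0.002], [-0.0, 0.002, -1.0]] F [-1.7 -6.1  6.9] gap 0.186 g 32.7
 turn [ 0.1  0.  -0.2] shift [-0.22 -0.35  0.15]
```

The force rise shows the outer door is on its stop, shut. Now the inner pull.

```bash
python3 -m inch '[[[0,0,0,0,0,0,0],[0,0,0,0,0,0,-1],[0,0,0,0,0,0,-1],[0,0,0,0,0,0,-1],[0,0,0,0,0,-3,-1],[0,0,0,0,0,-4,-1],[0,0,0,0,0,-3,-1],[0,0,0,0,0,0,-1]]]'; python3 -c "
from h import *
p=cab(-.084,-.0665)
go((*p,.2,4.5),(*p,.085,4.5))
snap('top','t7')"
```

```text
clock: 27.05
tcp_pos: [0.5465, 0.1924, 0.2094]
ee_rot: [0.999, 0.038, 0.004, -0.002]
ft_force: [0.9, -0.5, 0.3]
finger_gap: 0.999
grip_force: 0.0
t 27.05 p [0.5465 0.1924 0.2094] R [[0.997, 0.077, 0.009], [0.077, -0.997, 0.005], [0.009, -0.005, -1.0]] F [ 0.9 -0.5  0.3] gap 0.999 g 0.0
 turn [-0.3 -0.5 -0.1] shift [-10.33  16.     0.94]
 turn [0. 0. 0.] shift [ 0.   0.  11.5]
```

```bash
python3 -m inch '[[[-0.3,-0.5,0,-2,3.2,0,-1],[0,0,0,-2.1,3.2,0,-1],[0,0,0,-2.1,3.2,0,-1],[0,0,0,-2.1,3.2,0,-1],[0,0,0,-2,3.2,0,-1],[0,0,0,0,0,0,-1],[0,0,0,0,0,0,-1]]]'; python3 -c "
from h import *
p=cab(-.084,-.0665)
go((*p,.2,4.5),(*p,.085,4.5))
s=snap('top','t8'); t=s['frame']; cv2.imwrite('pics/v8.png',cv2.resize(t[165:345,135:400],None,fx=2.5,fy=2.5))"
```

```text
clock: 27.8
tcp_pos: [0.4525, 0.0232, 0.2053]
ee_rot: [0.999, 0.037, -0.005, 0.002]
ft_force: [0.6, -0.6, 0.5]
finger_gap: 1.001
grip_force: 0.0
t 27.8 p [0.4525 0.0232 0.2053] R [[0.997, 0.075, -0.009], [0.075, -0.997, -0.004], [-0.01, 0.003, -1.0]] F [ 0.6 -0.6  0.5] gap 1.001 g 0.0
 turn [ 0.2  0.6 -0.2] shift [ 0.37 -0.13  0.53]
 turn [0. 0. 0.] shift [ 0.   0.  11.5]
```

View pics/v8.png

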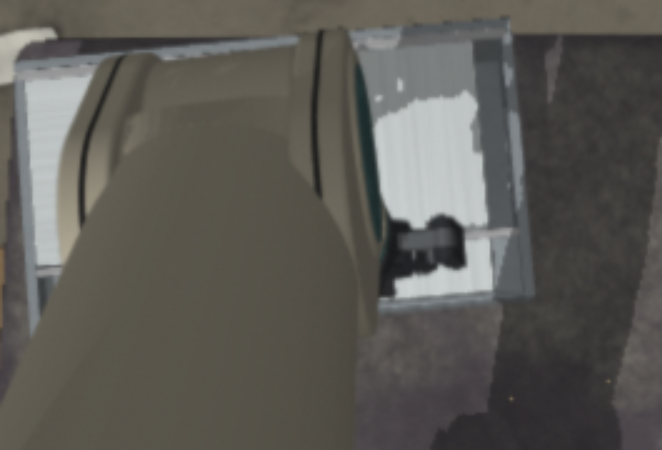

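The outer door reaches the left cheek, so it is shut, and the gripper is over the inner pull. Pinching it.

```bash
python3 -m inch '[[[0,0.6,0,0.4,-0.1,2,-1],[0,0,0,0,0,4,-1],[0,0,0,0,0,3.5,-1],[0,0,0,0,0,2.4,-1],[0,0,0,0,0,0,-1],[0,0,0,0,0,0,0.6],[0,0,0,0,0,0,0.6],[0,0,0,0,0,0,0.8],[0,0,0,0,0,0,1],[0,0,0,0,0,0,1],[0,0,0,0,0,0,1],[0,0,0,0,0,0,1]]]' 30;python3 -c "
from h import *
go((*cab(-.084,.085),.085,4.5))"
```

```text
clock: 29.05
tcp_pos: [0.4578, 0.0248, 0.0879]
ee_rot: [0.999, 0.038, 0.002, 0.002]
ft_force: [-0.4, -0.1, 6.9]
finger_gap: 0.182
grip_force: 32.8
t 29.05 p [0.4578 0.0248 0.0879] R [[0.997, 0.077, 0.004], [0.077, -0.997, -0.003], [0.004, 0.003, -1.0]] F [-0.4 -0.1  6.9] gap 0.182 g 32.8
 turn [ 0.2 -0.2 -0.1] shift [ -0.17 -15.17   0.29]
```

```bash
python3 -m inch '[[[0,0,0,0,-1,0,1],[0,0,0,0,-2,0,1],[0,0,0,0,-2.5,0,1],[0,0,0,0,-2.5,0,1],[0,0,0,0,-2.5,0,1],[0,0,0,0,-2.5,0,1],[0,0,0,0,-1.2,0,1],[0,0,0,0,-0.6,0,1],[0,0,0,0,-0.3,0,1],[0,0,0,0,0,0,1],[0,0,0,0,0,0,1]]]';  python3 -m inch '[[[0,0,0,0,0,0,0],[0,0,0,0,0,0,-1],[0,0,0,0,0,0,-1],[0,0,0,0,0,0,-1],[0,0,0,0,0,-3,-1],[0,0,0,0,0,-4,-1],[0,0,0,0,0,-4,-1],[0,0,0,0,0,0,-1]]]'; python3 -c "
from h import *
go((.50,-.18,.2,122.7))"
```

```text
clock: 30.15
tcp_pos: [0.4456, 0.1764, 0.0879]
ee_rot: [0.999, 0.039, 0.002, 0.001]
ft_force: [-2.3, 1.2, 11.8]
finger_gap: 0.183
grip_force: 33.7
clock: 30.95
tcp_pos: [0.4484, 0.1767, 0.2009]
ee_rot: [0.999, 0.038, 0.006, -0.0]
ft_force: [0.6, 0.6, 0.9]
finger_gap: 0.999
grip_force: 0.0
t 30.95 p [0.4484 0.1767 0.2009] R [[0.997, 0.076, 0.011], [0.076, -0.997, 0.001], [0.011, 0.0, -1.0]] F [0.6 0.6 0.9] gap 0.999 g 0.0
 turn [   0.7   -0.4 -118.3] shift [-32.8  -14.93   0.09]
```

```bash
python3 -m inch '[[[0.1,0,-7.8,0,0,0,-1],[0.1,0,-7.8,0,0,0,-1],[0.1,0,-7.8,0,0,0,-1],[0.1,0,-7.8,0,0,0,-1],[0.1,0,-7.8,0,0,0,-1],[0,0,-7.8,0,0,0,-1],[0,0,-7.8,0,0,0,-1],[0,0,-7.8,0,0,0,-1],[0,0,-7.8,0,0,0,-1],[0,0,-7.8,0,0,0,-1],[0,0,-7.8,0,0,0,-1],[0,0,-7.8,0,0,0,-1]]]'; python3 -m inch '[[[0,0,-8.2,0,0,0,-1],[0,0,-8.2,0,0,0,-1],[0,0,-8.2,0,0,0,-1],[0,0,0,-3.7,-1.9,0,-1],[0,0,0,-3.7,-1.9,0,-1],[0,0,0,-3.7,-1.9,0,-1],[0,0,0,-3.7,-1.9,0,-1],[0,0,0,-3.7,-1.9,0,-1],[0,0,0,-3.7,-1.9,0,-1],[0,0,0,-3.7,-1.9,0,-1],[0,0,0,-3.7,-1.9,0,-1],[0,0,0,0,0,0,-1]]]'; python3 -c "
from h import *
go((.4965,-.326,.2,122.7))
s=snap('top','t9'); t=s['frame']; u=snap('scene','s9')['frame'];cv2.imwrite('pics/v9.png',np.vstack([cv2.resize(t[165:345,135:495],(720,360)),cv2.resize(u[150:250,320:560],(576,240),)[:, :576].copy() if 0 else cv2.resize(u[150:230,320:560],(720,240))]))"
```

```text
clock: 32.15
tcp_pos: [0.445, 0.1753, 0.1959]
ee_rot: [0.654, 0.756, 0.001, -0.002]
ft_force: [-0.1, -0.2, -0.1]
finger_gap: 1.003
grip_force: 0.0
clock: 33.35
tcp_pos: [0.4758, -0.1627, 0.1938]
ee_rot: [0.485, 0.875, 0.0, -0.002]
ft_force: [-0.5, -0.2, -0.2]
finger_gap: 0.997
grip_force: 0.0
t 33.35 p [ 0.4758 -0.1627  0.1938] R [[-0.53, 0.848, -0.002], [0.848, 0.53, 0.002], [0.003, -0.001, -1.0]] F [-0.5 -0.2 -0.2] gap 0.997 g 0.0
 turn [-0.  -0.2 -0.7] shift [-14.86  -7.09  -0.62]
```

View pics/v9.png

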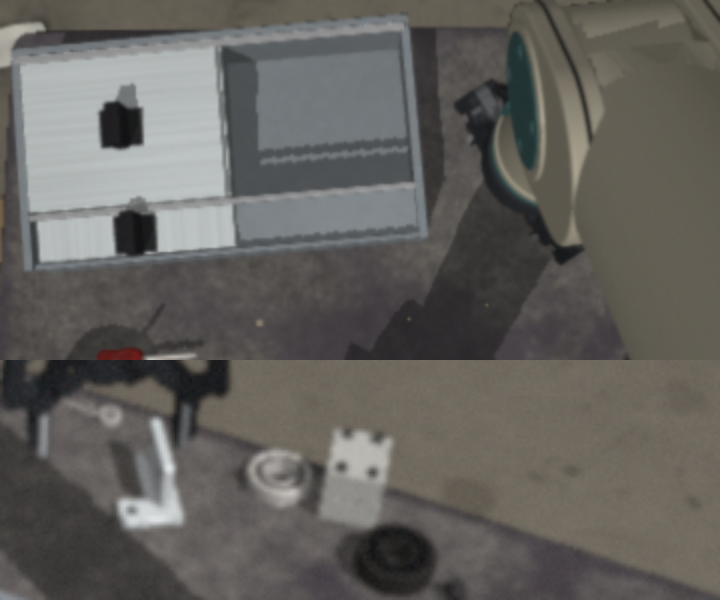

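The right bay is fully open, with both pulls to the left of the centre wall. Bracket B stands at about scene px (371,190), and I'll check that against the earlier estimate.

```bash
python3 -m inch '[[[0,-0.2,-0.7,-3.7,-1.8,0,-1],[0,0,0,-3.7,-1.8,0,-1],[0,0,0,-3.7,-1.8,0,-1],[0,0,0,-3.7,-1.7,0,-1],[0,0,0,0,0,0,-1],[0,0,0,0,0,0,-1]]]'; python3 -c "
from h import *
go((.4965,-.326,.2,122.7),(.4965,-.326,.036,122.7))
s=snap('scene','s10')
a=np.radians(122.7);x=np.array([np.cos(a),np.sin(a),0]);y=np.array([-x[1],x[0],0])
c=np.array([.4964,-.3255,.008])
print(proj(s,[c+.04*x-.037*y,c+.014*x-.037*y,c+.04*x+.013*y,c+[0,0,.044]+.028*x]))"
```

```text
clock: 34.05
tcp_pos: [0.4982, -0.3171, 0.194]
ee_rot: [0.475, 0.88, 0.002, -0.001]
ft_force: [-0.1, 0.7, 0.6]
finger_gap: 0.996
grip_force: 0.0
t 34.05 p [ 0.4982 -0.3171  0.194 ] R [[-0.549, 0.836, 0.001], [0.836, 0.549, 0.003], [0.003, 0.002, -1.0]] F [-0.1  0.7  0.6] gap 0.996 g 0.0
 turn [ 0.1 -0.1  0.6] shift [-0.66 -0.63 -0.6 ]
 turn [0. 0. 0.] shift [ 0.   0.  16.4]
[[359.33058609 203.40554732]
 [357.62965278 195.88863258]
 [379.78783212 201.80743496]
 [374.96788108 185.46845586]]
```

The projection matches to within about 2 px, so B hasn't moved. Grasping it.

```bash
python3 -m inch '[[[0,0,0.6,-0.6,-0.6,2,-1],[0,0,0,0,0,4,-1],[0,0,0,0,0,4,-1],[0,0,0,0,0,4,-1],[0,0,0,0,0,1.8,-1],[0,0,0,0,0,0,0],[0,0,0,0,0,0,0.6],[0,0,0,0,0,0,0.8],[0,0,0,0,0,0,1],[0,0,0,0,0,0,1],[0,0,0,0,0,0,1],[0,0,0,0,0,0,1]]]' 50; python3 -c "
from h import *
p=cab(.02,-.1)
go((.4965,-.326,.20,122.7),(*p,.2,94.5),(*p,.055,94.5))"
```

```text
clock: 35.3
tcp_pos: [0.4972, -0.3269, 0.0378]
ee_rot: [0.48, 0.877, 0.001, 0.001]
ft_force: [-1.4, 0.4, 7.5]
finger_gap: 0.093
grip_force: 50.1
t 35.3 p [ 0.4972 -0.3269  0.0378] R [[-0.54, 0.842, 0.003], [0.842, 0.54, 0.001], [-0.001, 0.002, -1.0]] F [-1.4  0.4  7.5] gap 0.093 g 50.1
 turn [ 0.1  0.1 -0. ] shift [ 1.100e-01 -1.000e-02 -1.622e+01]
 turn [ 0.   0.  28.2] shift [31.94  9.12  0.  ]
 turn [0. 0. 0.] shift [ 0.   0.  14.5]
```

```bash
python3 -m inch '[[[0,0,0,0,0,-2,1],[0,0,0,0,0,-3,1],[0,0,0,0,0,-4,1],[0,0,0,0,0,-4,1],[0,0,0,0,0,-3.2,1],[0,0,7,0,0,0,1],[0,0,7,0,0,0,1],[0,0,7,0,0,0,1],[0,0,7.2,0,0,0,1],[0,0,0,2,0.6,0,1],[0,0,0,3.5,1,0,1],[0,0,0,3.8,1.1,0,1]]]'; python3 -m inch '[[[0,0,0,3.8,1.1,0,1],[0,0,0,3.8,1.1,0,1],[0,0,0,3.8,1.1,0,1],[0,0,0,3.8,1.1,0,1],[0,0,0,3.8,1.1,0,1],[0,0,0,2.5,0.7,0,1],[0,0,0,0.8,0.2,0,1],[0,0,0,0,0,0,1],[0,0,0,0,0,0,1]]]';python3 -c "
from h import *
p=cab(.02,-.1)
go((*p,.2,94.5),(*p,.055,94.5))"
```

```text
clock: 36.5
tcp_pos: [0.5155, -0.2319, 0.1985]
ee_rot: [0.68, 0.733, 0.001, -0.0]
ft_force: [1.0, 0.3, -1.2]
finger_gap: 0.091
grip_force: 49.0
clock: 37.4
tcp_pos: [0.5619, -0.0066, 0.1989]
ee_rot: [0.68, 0.734, 0.0, -0.0]
ft_force: [-0.3, -1.5, -1.8]
finger_gap: 0.095
grip_force: 49.0
t 37.4 p [ 0.5619 -0.0066  0.1989] R [[-0.076, 0.997, 0.0], [0.997, 0.076, 0.0], [0.0, 0.0, -1.0]] F [-0.3 -1.5 -1.8] gap 0.095 g 49.0
 turn [ 0.  -0.  -0.1] shift [ 0.61  0.1  -0.11]
 turn [0. 0. 0.] shift [ 0.   0.  14.5]
```

```bash
python3 -m inch '[[[0,0,0,0.6,0.1,0.5,1],[0,0,0,0,0,3,1],[0,0,0,0,0,3,1],[0,0,0,0,0,3,1],[0,0,0,0,0,2.5,1],[0,0,0,0,0,1.2,1],[0,0,0,0,0,1,1],[0,0,0,0,0,0,1],[0,0,0,0,0,0,1]]]'; python3 -m inch '[[[0,0,0,0,0,0.3,1],[0,0,0,0,0,0,1],[0,0,0,0,0,0,1]]]'
```

```text
clock: 38.3
tcp_pos: [0.5637, 0.0017, 0.0579]
ee_rot: [0.679, 0.734, 0.001, 0.0]
ft_force: [-0.1, -1.0, -0.9]
finger_gap: 0.094
grip_force: 48.9
clock: 38.6
tcp_pos: [0.5634, 0.0017, 0.0547]
ee_rot: [0.679, 0.734, 0.001, 0.0]
ft_force: [-0.4, -0.1, -1.0]
finger_gap: 0.093
grip_force: 48.9
```

```bash
python3 -m inch '[[[0,0,0,0,0,0.2,1],[0,0,0,0,0,0,1],[0,0,0,0,0,0,0.6],[0,0,0,0,0,0,0.4],[0,0,0,0,0,0,0.4],[0,0,0,0,0,0,0.4],[0,0,0,0,0,-2,0.4],[0,0,0,0,0,-4,0.4],[0,0,0,0,0,-4,0.4],[0,0,0,0,0,-4,0.4],[0,0,0,0,0,-2,-1],[0,0,0,0,0,0,-1]]]'; python3 -m inch '[[[0,0,7.5,0,0,0,-1],[0,0,7.5,0,0,0,-1],[0,0,7.5,0,0,0,-1],[0,0,7.5,0,0,0,-1],[0,0,7.5,0,0,0,-1],[0,0,7.5,0,0,0,-1],[0,0,7.5,0,0,0,-1],[0,0,7.5,0,0,0,-1],[0,0,7.5,0,0,0,-1],[0,0,7.5,0,0,0,-1],[0,0,7.5,0,0,0,-1],[0,0,7.5,0,0,0,-1]]]'; python3 -c "
from h import *
p=(.4458,.1764)
go((*p,.2,4.5),(*p,.088,4.5))"
```

```text
clock: 39.8
tcp_pos: [0.565, 0.0017, 0.2156]
ee_rot: [0.679, 0.734, 0.003, 0.002]
ft_force: [0.9, 0.2, -0.3]
finger_gap: 0.632
grip_force: 0.0
clock: 41.0
tcp_pos: [0.5621, 0.0013, 0.2109]
ee_rot: [0.999, 0.036, -0.001, -0.001]
ft_force: [-0.9, 0.9, -0.1]
finger_gap: 1.001
grip_force: 0.0
t 41.0 p [0.5621 0.0013 0.2109] R [[0.997, 0.073, -0.001], [0.073, -0.997, 0.001], [-0.001, -0.001, -1.0]] F [-0.9  0.9 -0.1] gap 1.001 g 0.0
 turn [-0.1  0.1 -0.3] shift [-10.22 -18.36   1.09]
 turn [0. 0. 0.] shift [ 0.   0.  11.2]
```

```bash
python3 -m inch '[[[0,0,-0.3,-1.7,-3.1,0,-1],[0,0,0,-1.7,-3.1,0,-1],[0,0,0,-1.7,-3.1,0,-1],[0,0,0,-1.7,-3.1,0,-1],[0,0,0,-1.7,-3,0,-1],[0,0,0,-1.7,-3,0,-1],[0,0,0,0,0,0,-1],[0,0,0,0,0,0,-1]]]'; python3 -c "
from h import *
p=(.4458,.1764)
go((*p,.2,4.5),(*p,.088,4.5))
t=snap('top','t11')['frame']; u=snap('scene','s11')['frame'];cv2.imwrite('pics/v11.png',np.hstack([cv2.resize(t[165:345,235:495],(520,360)),cv2.resize(u[180:330,230:350],(270,360))]))"
```

```text
clock: 41.8
tcp_pos: [0.4454, 0.1766, 0.2116]
ee_rot: [0.999, 0.043, -0.0, -0.0]
ft_force: [0.7, -0.2, -0.0]
finger_gap: 1.001
grip_force: 0.0
t 41.8 p [0.4454 0.1766 0.2116] R [[0.996, 0.085, -0.0], [0.085, -0.996, 0.001], [0.0, -0.001, -1.0]] F [ 0.7 -0.2 -0. ] gap 1.001 g 0.0
 turn [-0.  -0.   0.4] shift [0.04 0.02 1.16]
 turn [0. 0. 0.] shift [ 0.   0.  11.2]
```

View pics/v11.png

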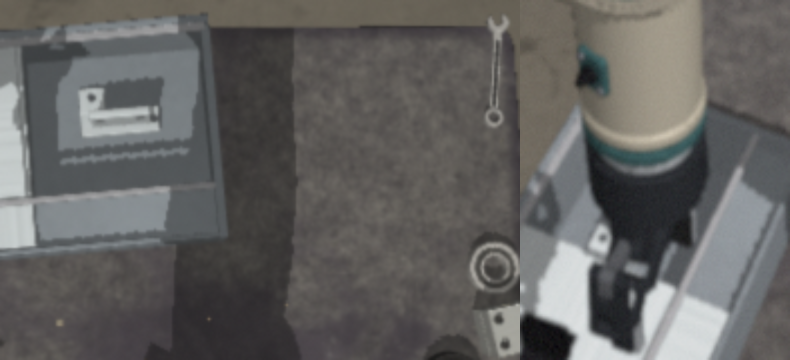

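Bracket B stands in the right bay at crop (120,115), and the bench is clear of brackets. Shutting the inner door.

```bash
python3 -m inch '[[[0,0,0.4,0,0,2,-1],[0,0,0,0,0,4,-1],[0,0,0,0,0,4,-1],[0,0,0,0,0,2.4,-1],[0,0,0,0,0,0,-1],[0,0,0,0,0,0,0.6],[0,0,0,0,0,0,0.6],[0,0,0,0,0,0,0.8],[0,0,0,0,0,0,1],[0,0,0,0,0,0,1],[0,0,0,0,0,0,1],[0,0,0,0,0,0,1]]]' 30;python3 -m inch '[[[0,0,0,0,1,0,1],[0,0,0,0,2,0,1],[0,0,0,0,2.5,0,1],[0,0,0,0,2.5,0,1],[0,0,0,0,2.5,0,1],[0,0,0,0,2.5,0,1],[0,0,0,0,2,0,1],[0,0,0,0,1,0,1],[0,0,0,0,0.5,0,1],[0,0,0,0,0.3,0,1],[0,0,0,0,0,0,1],[0,0,0,0,0,0,1]]]'; python3 -c "
from h import *
go((*cab(-.084,-.0895),.088,4.5))"
```

```text
clock: 43.1
tcp_pos: [0.4467, 0.1768, 0.0893]
ee_rot: [0.999, 0.039, 0.001, -0.001]
ft_force: [-1.6, 0.0, 5.3]
finger_gap: 0.176
grip_force: 32.6
clock: 44.3
tcp_pos: [0.4602, 0.0087, 0.0893]
ee_rot: [0.999, 0.038, 0.002, -0.001]
ft_force: [-0.4, -1.2, 8.9]
finger_gap: 0.182
grip_force: 32.9
t 44.3 p [0.4602 0.0087 0.0893] R [[0.997, 0.077, 0.004], [0.077, -0.997, 0.001], [0.004, -0.001, -1.0]] F [-0.4 -1.2  8.9] gap 0.182 g 32.9
 turn [-0.1 -0.2 -0.1] shift [-0.29  0.66  0.13]
```

```bash
python3 -m inch '[[[0,0,0,0,0.2,0,1],[0,0,0,0,0.2,0,1],[0,0,0,0,0.2,0,1],[0,0,0,0,0,0,1],[0,0,0,0,0,0,1]]]'; python3 -m inch '[[[0,0,0,0,0.2,0,1],[0,0,0,0,0.1,0,1],[0,0,0,0,0,0,1],[0,0,0,0,0,0,1]]]'
```

```text
clock: 44.8
tcp_pos: [0.4606, 0.0033, 0.0893]
ee_rot: [0.999, 0.039, 0.002, -0.001]
ft_force: [0.2, 0.9, 7.0]
finger_gap: 0.179
grip_force: 32.9
clock: 45.2
tcp_pos: [0.4607, 0.0028, 0.0893]
ee_rot: [0.999, 0.04, 0.002, -0.002]
ft_force: [-1.6, 7.2, 9.0]
finger_gap: 0.182
grip_force: 33.0
```

The inner door is on its stop: 7 N and no further travel. Release, lift, move aside and take a last look.

```bash
python3 -m inch '[[[0,0,0,0,0,0,0],[0,0,0,0,0,0,-1],[0,0,0,0,0,0,-1],[0,0,0,0,0,0,-1],[0,0,0,0,0,-3,-1],[0,0,0,0,0,-4,-1],[0,0,0,0,0,-4,-1],[0,0,0,0,2,0,-1],[0,0,0,0,4,0,-1],[0,0,0,0,4,0,-1],[0,0,0,0,4,0,-1],[0,0,0,0,4,0,-1]]]'; python3 -m inch '[[[0,0,0,0,4,0,-1],[0,0,0,0,4,0,-1],[0,0,0,0,4,0,-1],[0,0,0,0,2,0,-1],[0,0,0,0,0,0,-1],[0,0,0,0,0,0,-1],[0,0,0,0,0,0,-1]]]'; python3 -c "
from h import *
st()
t=snap('top','t12')['frame']; u=snap('scene','s12')['frame'];cv2.imwrite('pics/v12.png',np.hstack([cv2.resize(t[165:305,135:355],(440,360)),cv2.resize(u[180:420,160:400],(360,360))]))"
```

```text
clock: 46.4
tcp_pos: [0.473, -0.1812, 0.1978]
ee_rot: [0.999, 0.038, 0.0, -0.001]
ft_force: [0.8, 0.1, 0.1]
finger_gap: 0.998
grip_force: 0.0
clock: 47.1
tcp_pos: [0.4841, -0.3172, 0.1974]
ee_rot: [0.999, 0.039, 0.0, -0.002]
ft_force: [-0.1, -0.8, -1.2]
finger_gap: 0.999
grip_force: 0.0
t 47.1 p [ 0.4841 -0.3172  0.1974] R [[0.997, 0.078, 0.0], [0.078, -0.997, 0.003], [0.001, -0.003, -1.0]] F [-0.1 -0.8 -1.2] gap 0.999 g 0.0
```

View pics/v12.png

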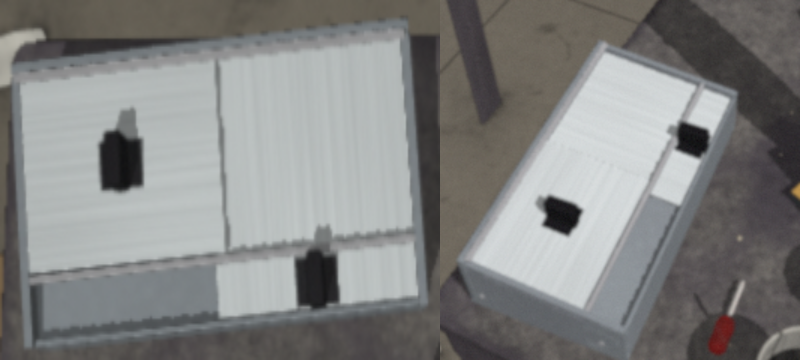

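Both doors are flush against their cheeks and nothing touches the robot. Handing in.

```bash
python3 -c "
from workcell import order
print(order.finish_job())"
```

```text
the job is handed in; nothing more can be done
None
```

I put the two left-hand brackets in the left bay and the one right-hand bracket in the right bay (the fourth bracket was absent), shut both doors against their stops, and handed the job in at about 47 s; the hand-in gave no verdict.

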